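Fit the three-lug insert into the tilted cooler fixture and clamp it

TASK

Change over the cooler-assembly fixture: put the round insert with three lugs into the tilted round seat, turning it there under light pressure until its lugs find the notches and it drops fully home, never forcing it. Then swing the clamp round to its stop so that its finger lies over the insert. Leave the two-lug spare, the screwdriver and the heat sinks where they are.

Things in the scene. Friction and masses are not known exactly. Their poses are not given: they have to be found in the camera images.
- insert: The insert to fit: aluminium disc 82 mm across, 30 mm thick, about 0.32 kg, with THREE lugs on the lower 12 mm of its rim, at 0, 120 and 240 degrees from its x axis (each 14 mm wide, reaching 49 mm from the centre). Origin: centre of the underside; z up towards its grip bar. It starts flat on the bench to the robot's right, in one of two places, at any yaw.
- insert_bar (a point): Point in the insert's black grip bar, 50 mm above the insert's underside, on its axis. The bar is 50 mm long (along x), 16 mm thick (along y) and stands on the disc from 30 to 66 mm above the underside.
- spare: Bystander of the same disc, size and grip bar, but with only TWO opposite lugs (0 and 180 degrees from its x axis). It does not fit; it lies in the other of the two places. Origin as for the insert.
- seat: The fixture's seat, fixed: a grey deck leaning 28 degrees towards the robot's side, with a round well on it. Origin: centre of the well's floor, where the insert's origin lies when home. z: the well's axis, square to the deck; x: up the slope, away from the robot; y: to the left along the deck. The deck reaches 75 mm either way in x and from -115 to 80 mm in y.
- seat_ledge (a point): On the well's axis, 12 mm above its floor, level with the top of an aluminium ledge ring (inner radius 43.5 mm) in the well. Three notches through the ledge, 22 mm wide and 120 degrees apart, let the lugs drop (4 mm play either side). The ring is stiffly set at an unreported angle: one notch lies within 23 degrees either side of the seat's x axis. Out of register the lugs ride on the ledge.
- seat_mouth (a point): On the well's axis, 28 mm above its floor, level with the mouth: a 45 degree lead-in from radius 60 mm here to 52 mm at 20 mm above the floor; below it a round wall of radius 52 mm down to the ledge. They centre the insert on the ledge to about 3 mm.
- clamp (a joint): Angle (rad) of the steel swing clamp at the seat's -y side: 0 open, 1.5 its closed stop; starts at 0 to 0.35. It turns clockwise seen from above the deck, stays where it is left, and takes about 2 N at its post. Its finger (50 mm long, 18 mm wide) points to the seat's centre at 1.5 and reaches 9 mm over the insert's rim, 3 mm above a seated insert; an unseated insert blocks it.
- clamp_axis (a point): On the clamp's axis, which is parallel to the seat's z through the seat's x 0, y -82 mm; this point is 37 mm above the well's floor, in the middle of the 8 mm thick finger and arm.
- clamp_post (a point): Middle of the clamp's upright black post: round, 18 mm across, parallel to the seat's z, 60 mm from the clamp's axis, free from 41 to 89 mm above the well's floor (this point at 67 mm). At clamp angle q it stands at seat x = -60 cos(1.5 - q) mm, y = -82 - 60 sin(1.5 - q) mm.
- fixture: The fixed dark base that carries seat, ledge ring and clamp. Origin: on the bench, 62 mm straight below the seat's origin.
- sink_a: Bystander: finned black heat sink, 55 x 110 x 120 mm tall, left of the fixture. Origin: centre of the underside.
- driver: Bystander: screwdriver 190 mm long lying between the fixture and the inserts. Handle towards its -x. Origin: on its underside, at mid-length.

How it is judged:
By the outcome, as a careful person would: the job done as asked, in the order asked, and still so for the second after the job is handed in, with the robot touching nothing.
It also fails if it takes over 70 s, if anything falls off the work surface, if the arm or the gripper's body presses on something with over 40 N, if the wrist force passes 120 N, or if a joint passes its speed limit or range.

ROBOT

A 6-joint arm with a two-finger parallel gripper is mounted at the origin on the work surface. World frame = base frame: x ahead of the robot, y to its left, z up, the work surface at z = 0. Lengths are in m, angles in degrees, forces in N, time in s.
With the tool pointing down it reaches from about 0.25 to 0.725 m from the base axis. Payload 9.7 kg.
Tool frame: the origin (TCP) lies on the centre line of the jaws, within the pads' length; the fingertips stand 17 mm ahead of it and the grasp point (between the pads) lies 2 mm behind it (bot.tip_extent is the distance from the TCP to the fingertips, in m); z points along the fingers, y is the line along which they close (so a half turn about z gives the same grasp; the last joint's range is limited). The gripper opens to 85 mm and grips with 20 to 120 N. Pads are 22 mm wide; open, the fingers measure 114 mm over their backs; the gripper's body (76 mm by 85 mm) begins 54 mm behind the grasp point. The pads swing forward as they close: fully open they stand 13 mm farther back than shut.
Start: joints at [64.744, 4.979, 10.078, 95.1, 0, 90], TCP at [0.235, 0.497, 0.248] pointing down, gripper open.
Joint ranges: [-179.16, 179.16], [-48.56, 103.87], [-65.8, 70.77], [-126.05, 130.52], [-82.76, 87.17], [-180, 180]. Speed limits (degrees/s): [127.2, 127.2, 147.25, 180, 180, 180].

INTERFACE

Orientations are given as [roll, pitch, yaw] about the fixed x, y, z axes, in that order (R = Rz(yaw) Ry(pitch) Rx(roll)).
In Python, from workcell import bot gives the robot as it stands.
- The arm moves only by the tool carry_out, never from a script. Its argument "moves" is text: rows parted by semicolons, each of 7 numbers parted by spaces: the shift along the tool's x, y, z in mm, then the turn, a rotation vector about the tool's x, y, z in degrees, then the finger opening in mm, from 0 to 85.4. A call has 1 to 20 rows; each row is the pose to reach, as a shift and turn from the pose commanded when the call began, along the tool's axes at that moment; what a row does not reach only later rows make up. A row lasts 1/10 s, in which the tool goes at most 50 mm and 8.59 degrees, less where a joint would pass 70% of its speed; a pose out of reach is approached as far as the arm can. A call with a gripper value outside its range is refused whole. The fingers move at their own pace and stop on an object; "force" is the grip in N (left out, the last holds). Time passes only in rows, so rows that repeat a pose let the fingers close. It gives the time, the measured TCP pose, the force, the opening and the grip force at its end, in the units of the state.
- bot.get_obs(): the state, without advancing time (a new reading comes with each control period).
- bot.camera(name): name is "scene" or "top" or "wrist"; returns a dict with "img" (384x512x3 uint8, red, green, blue), "mtx" (3x3 intrinsics, pixels), "k1" (the pictures are not rectified: a ray, as slopes to the right and down, at radius r is drawn at 1 + k1 r^2 times it, then the intrinsics apply), "position" and "orientation" of the camera in the world; the wrist camera has in their place "mount" (4x4, takes a point from camera to tool coordinates, whose origin is the TCP and whose axes are the flange's). Camera axes: x right, y up, looking along -z (the intrinsics and any distortion apply to the point x, -y, -z); pixel columns grow to the right and rows downward; lengths in m; the calibration is good to about 2 mm. A picture is of the moment at which its call begins: read the wrist's pose just before it. There is no depth.
- bot.job_done(): hands the job in; it is judged then, once.
The state is a dict: "time": time; "q": joint angles; "qd": joint speeds; "joint_efforts": joint torques, N m; "ee_pos": TCP position; "tcp_rot": TCP orientation; "wrist_force": force on the tool from outside, world axes, zero at the start; "torque": the same for the moment, N m; "opening": finger opening in m; "grasp_force": force on a finger pad.
Only numpy, scipy, OpenCV 4.12 (cv2) and the standard library are available. Lean on these libraries where they do the work, as an engineer would, in place of code of your own. Each camera call takes 0.05 s, during which the arm holds its last target. There are 200 camera calls.

## Working session

There is one attempt and no reset: what is moved stays moved. The work goes in short steps, Python scripts to look and compute and a tool call to move; the robot and the scene stay as the last step left them, time stands still between calls to the robot, and variables do not carry over. Pictures are saved under pics/ and viewed, at most 10 in all, crops included, and the job is handed in when it is done.

Besides the shell and the picture viewer there is one more tool, called after ">>>" as name(argument=value, ...) on one line, values as JSON. carry_out: Moves the arm, as the interface text tells. Its arguments: {"type":"object","properties":{"moves":{"type":"string"},"force":{"type":"number"}},"required":["moves"]}

```bash
mkdir -p pics; ls; python3 - <<'E'
from workcell import bot
import cv2,numpy as np
print(bot.get_obs())
ims=[]
for n in("scene","top"):
    c=bot.camera(n); cv2.imwrite(f"pics/{n}0.png",c["img"][:,:,::-1]); print({k:v for k,v in c.items() if k!="img"})
    ims.append(c["img"][:,:,::-1])
w=bot.camera("wrist");print(w["mtx"],w["k1"],w["mount"])
E
```

```text
pics
{'time': 0.0, 'q': array([ 6.47441290e+01,  5.01116284e+00,  1.00331035e+01,  9.51017709e+01,
       -5.03401960e-05,  9.00007706e+01]), 'qd': array([ 0.1209877 , -0.03263892, -0.04640937, -0.00458367, -0.03441982,
        0.06003026]), 'joint_efforts': array([-2.50961712e-03, -5.20386457e+01,  4.64811730e+01,  1.58978859e-02,
       -3.64641471e-05, -3.90154938e-06]), 'ee_pos': array([0.23456567, 0.49721778, 0.24757038]), 'tcp_rot': array([-1.79920170e+02,  5.14138789e-05,  1.54743358e+02]), 'wrist_force': array([ 0.51183478,  0.50216343, -0.30494355]), 'torque': array([ 0.02810929,  0.05442254, -0.00332505]), 'grasp_force': 0.0, 'opening': 0.08542006495616211}
{'mtx': array([[399.83783322,   0.        , 254.50166395],
       [  0.        , 399.83783322, 195.78904256],
       [  0.        ,   0.        ,   1.        ]]), 'k1': -0.07406487142177282, 'position': array([ 1.10533336, -0.09757895,  0.91428509]), 'orientation': array([37.39023806,  0.9657273 , 75.12866266])}
{'mtx': array([[444.94071911,   0.        , 260.23858361],
       [  0.        , 444.94071911, 195.14741331],
       [  0.        ,   0.        ,   1.        ]]), 'k1': -0.10709040223724034, 'position': array([0.28428587, 0.02486042, 1.21874326]), 'orientation': array([ 10.04575066,   0.90827029, -89.63796582])}
[[268.88131284   0.         256.03215566]
 [  0.         268.88131284 193.79630034]
 [  0.           0.           1.        ]] 0.01864071432086198 [[ 8.63864923e-04  9.65062519e-01  2.62018299e-01  6.76331208e-02]
 [ 9.99998590e-01 -1.21104978e-03  1.16356396e-03  9.08556534e-04]
 [ 1.44022917e-03  2.62016924e-01 -9.65062204e-01 -1.25790984e-01]
 [ 0.00000000e+00  0.00000000e+00  0.00000000e+00  1.00000000e+00]]
```

View pics/top0.png

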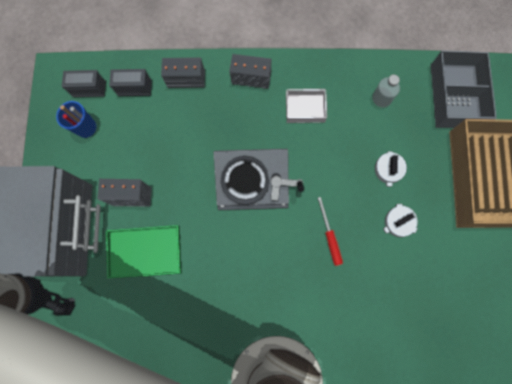

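View pics/scene0.png

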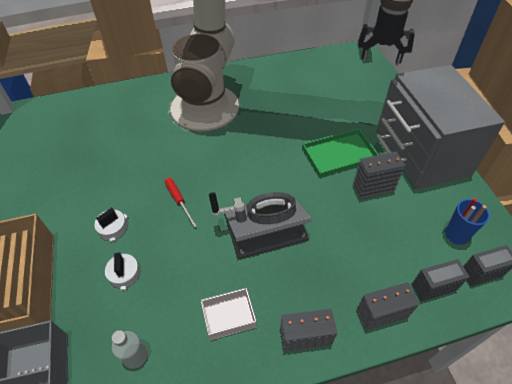

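```bash
cat > h.py <<'E'
import numpy as np,cv2
from scipy.spatial.transform import Rotation as R
def rot(rpy): return R.from_euler('xyz',rpy,degrees=True).as_matrix()
def campose(c,obs=None):
    if "mount" in c:
        T=np.eye(4);T[:3,:3]=rot(obs["tcp_rot"]);T[:3,3]=obs["ee_pos"];T=T@c["mount"];return T[:3,:3],T[:3,3]
    return rot(c["orientation"]),np.array(c["position"])
def ray(c,uv,obs=None):
    A,p=campose(c,obs);K=c["mtx"];xd=(np.array(uv)-K[:2,2])/[K[0,0],K[1,1]]
    x=xd.copy()
    for _ in range(20): x=xd/(1+c["k1"]*(x@x))
    d=A@np.array([x[0],-x[1],-1]);return p,d/np.linalg.norm(d)
def plane(c,uv,z,obs=None):
    p,d=ray(c,uv,obs);return p+d*(z-p[2])/d[2]
def tri(rays):
    M=sum(np.eye(3)-np.outer(d,d) for p,d in rays);b=sum((np.eye(3)-np.outer(d,d))@p for p,d in rays)
    return np.linalg.solve(M,b)
def proj(c,P,obs=None):
    A,p=campose(c,obs);v=A.T@(np.array(P)-p);x=np.array([v[0],-v[1]])/-v[2];x=x*(1+c["k1"]*(x@x))
    return x*[c["mtx"][0,0],c["mtx"][1,1]]+c["mtx"][:2,2]
def mv(obs,pos,Rt):
    "shift mm and rotvec deg in the tool's axes"
    A=rot(obs["tcp_rot"]);return (A.T@(np.array(pos)-obs["ee_pos"])*1000).round(1),R.from_matrix(A.T@Rt).as_rotvec(degrees=True).round(2)
E
python3 - <<'E'
import cv2,numpy as np
t=cv2.imread("pics/top0.png");s=cv2.imread("pics/scene0.png")
f=lambda a,x,y,w,h:cv2.resize(a[y:y+h,x:x+w],(400,300),interpolation=cv2.INTER_CUBIC)
cv2.imwrite("pics/z0.png",np.vstack([np.hstack([f(t,200,135,108,81),f(t,365,145,108,81)]),np.hstack([f(s,205,175,120,90),f(s,80,200,120,90)])]))
E
```

```text
(no output)
```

View pics/z0.png

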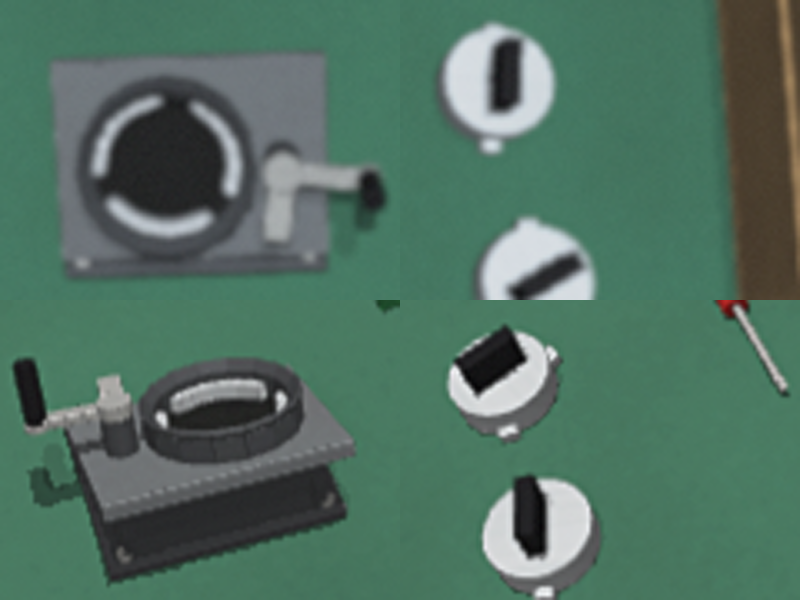

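```bash
cat > m.py <<'E'
from h import *
from workcell import bot
ct=bot.camera("top");cs=bot.camera("scene")
for c,n,box in((ct,"top",(375,200,425,245)),(ct,"spare",(370,148,412,190))):
    im=cv2.cvtColor(c["img"],cv2.COLOR_RGB2HSV);x0,y0,x1,y1=box
    sub=im[y0:y1,x0:x1];m=((sub[...,1]<60)&(sub[...,2]>120)).astype(np.uint8)
    k,_=cv2.findContours(m,cv2.RETR_EXTERNAL,cv2.CHAIN_APPROX_NONE);k=max(k,key=cv2.contourArea)
    (u,v),r=cv2.minEnclosingCircle(k);e=cv2.fitEllipse(cv2.convexHull(k))
    print(n,plane(c,np.array(e[0])+[x0,y0],.03),e,r)
# seat: clicks
z=lambda u,v:(200+u*.27,135+v*.27)
s=lambda u,v:(205+u*.3,175+(v-300)*.3)
# well outer rim ellipse centre at mouth
P=tri([ray(ct,z(165,167)),ray(cs,s(222,405))]);print("mouth tri",P)
for a in((52,60),(326,53),(328,270),(66,277)): print("deck",a,plane(ct,z(*a),.062))
# deck edge corners by two views: left top (away, left)
print("corner far-right",tri([ray(ct,z(326,53)),ray(cs,s(100,512))]))
print("corner far-left",tri([ray(ct,z(52,60)),ray(cs,s(352,450))]))
o=bot.get_obs();Rt=R.from_euler('xyz',[180,0,180],degrees=True).as_matrix()
E
python3 m.py
```

```text
top [ 0.4243343  -0.33433748  0.03      ] ((25.44819450378418, 21.301105499267578), (34.45366287231445, 34.88330078125), 97.92156219482422) 18.516407012939453
spare [ 0.57215931 -0.31504727  0.03      ] ((20.977802276611328, 19.966583251953125), (29.839336395263672, 35.18553161621094), 177.7510528564453) 17.67776870727539
mouth tri [0.52704034 0.08644451 0.0747888 ]
deck (52, 60) [0.60909714 0.16992587 0.062     ]
deck (326, 53) [ 0.61464674 -0.02948892  0.062     ]
deck (328, 270) [ 0.45536224 -0.03010044  0.062     ]
deck (66, 277) [0.44957644 0.15591206 0.062     ]
corner far-right [ 0.60623803 -0.02795824  0.09151638]
corner far-left [0.60178611 0.16633116 0.08768619]
```

```bash
cat >> h.py <<'E'
def seatR(yaw=1.3):
    sx=np.array([np.cos(np.radians(28)),0,np.sin(np.radians(28))]);sz=np.array([-np.sin(np.radians(28)),0,np.cos(np.radians(28))])
    return rot([0,0,yaw])@np.column_stack([sx,np.cross(sz,sx),sz])
E
python3 - <<'E'
from h import *
from workcell import bot
o=bot.get_obs();S=seatR();Rt=S@np.diag([-1,1,-1])
print(mv(o,[.235,.30,.25],Rt),mv(o,[.468,.086,.184],Rt))
E
```

```text
(array([ -84.6, -178.3,   -1.9]), array([ -6.52, -27.5 , -26.01])) (array([-386.6, -272.5,   64.1]), array([ -6.52, -27.5 , -26.01]))
```

>>> carry_out(moves="-42 -89 -1 -1.3 -5.5 -5.2 85; -84 -178 -2 -2.6 -11 -10.4 85; -130 -193 10 -3.9 -16.5 -15.6 85; -180 -208 20 -5.2 -22 -20.8 85; -225 -223 30 -6.5 -27.5 -26 85; -270 -238 40 -6.5 -27.5 -26 85; -315 -253 50 -6.5 -27.5 -26 85; -355 -265 60 -6.5 -27.5 -26 85; -387 -272 64 -6.5 -27.5 -26 85; -387 -272 64 -6.5 -27.5 -26 85; -387 -272 64 -6.5 -27.5 -26 85; -387 -272 64 -6.5 -27.5 -26 85; -387 -272 64 -6.5 -27.5 -26 85")

```text
time: 1.55
ee_pos: [0.4682, 0.0868, 0.1844]
tcp_rot: [180.0, 28.0, -178.7]
wrist_force: [0.3, -0.0, -0.2]
opening: 0.0849
grasp_force: 0.0
```

```bash
python3 - <<'E'
from h import *
from workcell import bot
import pickle
o=bot.get_obs();c=bot.camera("wrist");pickle.dump((o,c),open("w1.pkl","wb"))
print(o["time"],o["ee_pos"],o["tcp_rot"],o["wrist_force"],o["q"])
cv2.imwrite("pics/w1.png",cv2.resize(c["img"][:,:,::-1],(800,600),interpolation=cv2.INTER_CUBIC))
E
```

```text
1.55 [0.46815746 0.08683363 0.18441008] [ 179.97319551   27.99255794 -178.70896294] [ 0.30766828 -0.03870596 -0.20586073] [ 13.76393953 -33.6077625  -33.25985452  62.91354359  -5.79179913
  11.05135938]
```

View pics/w1.png

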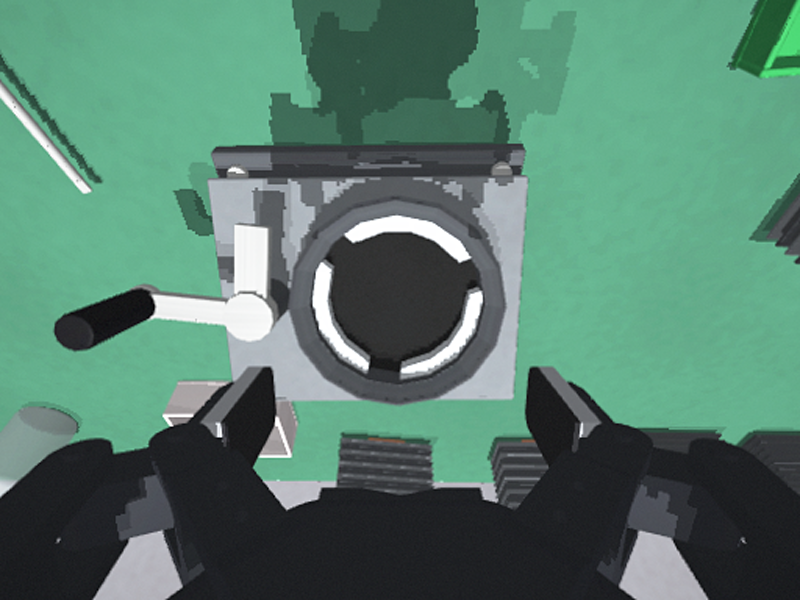

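```bash
cat > s.py <<'E'
from h import *
import pickle
from scipy.optimize import least_squares
o,c=pickle.load(open("w1.pkl","rb"));f=.64
def onplane(uv,O,S,h):
    p,d=ray(c,uv,o);n=S[:,2];q=p+d*((O-p)@n+h)/(d@n);return S.T@(q-O)
S=seatR();O=np.array([.533,.086,.062])
e=[onplane(np.array(a)*f,O,S,0) for a in((209,180),(527,177),(513,398),(232,400))]
for a,b in((0,1),(3,2),(3,0),(2,1)): v=e[b]-e[a];print("edge dir deg",np.degrees(np.arctan2(v[1],v[0])),np.linalg.norm(v))
g=c["img"].min(2);roi=np.zeros_like(g);cv2.circle(roi,(int(398*f),int(297*f)),int(92*f),1,-1)
m=((g>170)&(roi>0)).astype(np.uint8);vs,us=np.nonzero(m)
for it in range(12):
    P=np.array([onplane((u,v),O,S,.012) for u,v in zip(us,vs)]);th=np.arctan2(P[:,1],P[:,0]);r=np.hypot(P[:,0],P[:,1])
    pts=[];pi=[]
    for a in np.arange(-180,180,3):
        k=abs((np.degrees(th)-a+180)%360-180)<1.5
        if k.sum()>4: j=np.argmax(np.where(k,r,0));pts.append(P[j,:2]); k2=np.argmin(np.where(k,r,9));pi.append(P[k2,:2])
    pts=np.array(pts);pi=np.array(pi)
    F=lambda q,p:np.hypot(*(p-q[:2]).T)-q[2]
    so=least_squares(F,[0,0,.052],args=(pts,),loss="soft_l1",f_scale=.001).x;si=least_squares(F,[0,0,.0435],args=(pi,),loss="soft_l1",f_scale=.001).x
    if it==0: print("first",so,si)
    d=S@np.array([so[0],so[1],0]);O=O+[d[0],d[1],0]
print("O",O,"outer",so,"inner",si)
rr=[];k=(abs(r-.0475)<.003)
A=np.degrees(th[k]);h,_=np.histogram(A,bins=np.arange(-180,181,2));gap=np.arange(-179,180,2)[h<2];print("gaps",gap)
x=[onplane(np.array(a)*f,O,S,.037)*1000 for a in((248,318),(156,303),(122,312))];print("clamp pts",x)
E
python3 s.py
```

```text
edge dir deg 90.63761956903322 0.19144874473379736
edge dir deg 90.50649056107063 0.19491834033116334
edge dir deg 179.47400908410447 0.1464491206883181
edge dir deg -179.16923838036553 0.14686585093909355
first [-0.00051372  0.00147949  0.05141561] [0.0004445  0.00172161 0.04369679]
O [0.5323665  0.08746235 0.062     ] outer [ 6.29424619e-06 -1.20879504e-05  5.13786087e-02] inner [0.00092454 0.00021245 0.04361063]
gaps [-141 -139 -137 -135 -133 -131 -129 -127 -125 -123 -121 -119  -21  -19
  -17  -15  -13  -11   -9   -7   -5   -3   -1    1   97   99  101  103
  105  107  109  111  113  115  117  119]
clamp pts [array([  4.50556831, -83.66491784,  37.        ]), array([  -4.20402093, -133.84387681,   37.        ]), array([   1.04537696, -153.41767409,   37.        ])]
```

```bash
python3 - <<'E'
from h import *
from workcell import bot
o=bot.get_obs()
print(mv(o,[.45,-.05,.24],rot([180,0,-179])),mv(o,[.424,-.334,.18],rot([180,0,-179])))
E
```

```text
(array([  -7.1, -136.9,  -59. ]), array([ 0.12, 28.02,  0.36])) (array([  50. , -420.2,  -21.6]), array([ 0.12, 28.02,  0.36]))
```

>>> carry_out(moves="-2 -30 -30 0 4 0 85; -4 -68 -50 0 10 0 85; -7 -110 -59 0 17 0 85; 2 -158 -55 0 23 0 85; 10 -205 -50 0 28 0 85; 20 -250 -45 0 28 0 85; 28 -297 -40 0 28 0 85; 36 -343 -34 0 28 0 85; 44 -388 -27 0 28 0 85; 50 -420 -22 0 28 0 85; 50 -420 -22 0 28 0 85; 50 -420 -22 0 28 0 85; 50 -420 -22 0 28 0 85")

```text
time: 2.9
ee_pos: [0.4244, -0.3332, 0.1808]
tcp_rot: [-180.0, 0.0, -178.6]
wrist_force: [-0.7, -0.0, 0.6]
opening: 0.0849
grasp_force: 0.0
```

```bash
python3 - <<'E'
from h import *
from workcell import bot
import pickle
o=bot.get_obs();c=bot.camera("wrist");pickle.dump((o,c),open("w2.pkl","wb"))
print(o["time"],o["ee_pos"],o["tcp_rot"],o["q"])
cv2.imwrite("pics/w2.png",cv2.resize(c["img"][:,:,::-1],(800,600),interpolation=cv2.INTER_CUBIC))
E
```

```text
2.9 [ 0.42441002 -0.33320762  0.18081769] [-1.79993226e+02  4.17065869e-02 -1.78575312e+02] [-3.81463375e+01  2.65253872e+00  1.56043125e-01  8.74670401e+01
  2.13467450e-02 -3.95710162e+01]
```

View pics/w2.png

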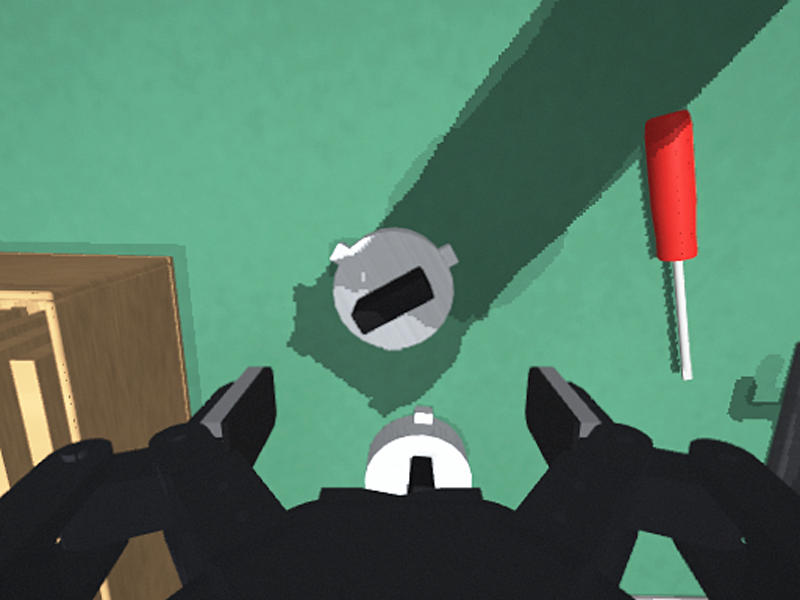

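```bash
cat > i.py <<'E'
from h import *
import pickle
from scipy.optimize import least_squares
o,c=pickle.load(open("w2.pkl","rb"));f=.64
g=c["img"].astype(int);x0,y0,x1,y1=[int(a*f) for a in(325,220,465,358)]
sub=c["img"][y0:y1,x0:x1];hsv=cv2.cvtColor(sub,cv2.COLOR_RGB2HSV)
m=((hsv[...,1]<50)&(hsv[...,2]>90)).astype(np.uint8)
k,_=cv2.findContours(m,cv2.RETR_EXTERNAL,cv2.CHAIN_APPROX_NONE);k=max(k,key=cv2.contourArea)[:,0]
P=np.array([plane(c,p+[x0,y0],.03,o)[:2] for p in k])
s=least_squares(lambda q:np.hypot(*(P-q[:2]).T)-q[2],[*P.mean(0),.041],loss="cauchy",f_scale=.0005).x;print("disc",s)
b=((hsv[...,2]<60)).astype(np.uint8);n,l,st,ce=cv2.connectedComponentsWithStats(b)
j=1+np.argmax(st[1:,4]);kb,_=cv2.findContours((l==j).astype(np.uint8),cv2.RETR_EXTERNAL,cv2.CHAIN_APPROX_NONE)
r=cv2.minAreaRect(kb[0]);bx=cv2.boxPoints(r)+[x0,y0];W=np.array([plane(c,p,.06,o)[:2] for p in bx]);print("bar box centre",W.mean(0),st[j])
E=[(W[(i+1)%4]-W[i]) for i in range(4)];print([(np.linalg.norm(e),np.degrees(np.arctan2(e[1],e[0]))) for e in E])
for t in((339,251),(450,256)): v=plane(c,np.array(t)*f,.012,o)[:2]-s[:2];print("lug",np.linalg.norm(v),np.degrees(np.arctan2(v[1],v[0])))
E
python3 i.py
```

```text
disc [ 0.42353931 -0.3370627   0.04113036]
bar box centre [ 0.42275689 -0.33799907] [  17   31   52   43 1101]
[(np.float64(0.05010913740238874), np.float64(119.06887552810183)), (np.float64(0.021039364921752752), np.float64(28.90369582925809)), (np.float64(0.051120211177672646), np.float64(-60.341070472760215)), (np.float64(0.021592203278168787), np.float64(-153.7689666063226))]
lug 0.04486473680854529 -120.71651709817618
lug 0.045014590985635455 118.41268081348464
```

```bash
python3 - <<'E'
from h import *
from workcell import bot
o=bot.get_obs()
print(mv(o,[.4235,-.3370,.052],rot([180,0,119])))
E
```

```text
(array([  1.1,  -3.7, 128.9]), array([1.000e-02, 6.000e-02, 6.243e+01]))
```

>>> carry_out(moves="1 -4 10 0 0 8 60; 1 -4 20 0 0 16 50; 1 -4 30 0 0 24 50; 1 -4 40 0 0 32 50; 1 -4 50 0 0 40 50; 1 -4 60 0 0 48 50; 1 -4 66 0 0 56 50; 1 -4 70 0 0 62.4 50; 1 -4 90 0 0 62.4 50; 1 -4 108 0 0 62.4 50; 1 -4 120 0 0 62.4 50; 1 -4 127 0 0 62.4 50; 1 -4 129 0 0 62.4 50; 1 -4 129 0 0 62.4 50; 1 -4 129 0 0 62.4 0; 1 -4 129 0 0 62.4 0; 1 -4 129 0 0 62.4 0; 1 -4 129 0 0 62.4 0; 1 -4 129 0 0 62.4 0; 1 -4 129 0 0 62.4 0", force=60)

```text
time: 4.95
ee_pos: [0.4234, -0.3391, 0.0521]
tcp_rot: [179.9, 0.1, 118.9]
wrist_force: [2.6, 0.0, 4.9]
opening: 0.0151
grasp_force: 59.8
```

>>> carry_out(moves="0 0 -15 0 0 0 0; 0 0 -50 0 0 0 0; 0 0 -95 0 0 0 0; 0 0 -140 0 0 0 0; 0 0 -170 0 0 0 0; 0 0 -170 0 0 0 0; 0 0 -170 0 0 0 0; 0 0 -170 0 0 0 0")

```text
time: 5.75
ee_pos: [0.422, -0.3385, 0.2193]
tcp_rot: [-179.9, -0.2, 118.9]
wrist_force: [0.1, -0.5, -3.2]
opening: 0.0154
grasp_force: 59.2
```

```bash
python3 - <<'E'
from h import *
from workcell import bot
import pickle
o=bot.get_obs();c=bot.camera("wrist");pickle.dump((o,c),open("w3.pkl","wb"))
print(o["time"],o["ee_pos"],o["tcp_rot"],o["q"],o["wrist_force"],o["opening"])
cv2.imwrite("pics/w3.png",cv2.resize(c["img"][:,:,::-1],(800,600),interpolation=cv2.INTER_CUBIC))
S=seatR(1.7);O=np.array([.5325,.0875,.062])
for h,off in((.08,0),(.03,0)):
  a=np.radians(-11+120+off);Rt=S@np.column_stack([[np.cos(a),np.sin(a),0],[np.sin(a),-np.cos(a),0],[0,0,-1]])
  t=O+S[:,2]*h-Rt@[.0018,0,.052];print(h,t,mv(o,t,Rt))
E
```

```text
5.75 [ 0.42198975 -0.33845878  0.21926536] [-1.79940189e+02 -1.69845019e-01  1.18875635e+02] [-3.87361642e+01  3.38683149e+00  5.16678592e+00  9.19597782e+01
  9.38753786e-03  2.23880970e+01] [ 0.10460966 -0.51976714 -3.17398878] 0.01538472214323013
0.08 [0.47112472 0.08397574 0.1788242 ] (array([346.1, 247.1,  41.2]), array([-25.85, -11.15,   7.98]))
0.03 [0.49458797 0.08467211 0.13467682] (array([335.2, 268. ,  85.3]), array([-25.85, -11.15,   7.98]))
```

View pics/w3.png

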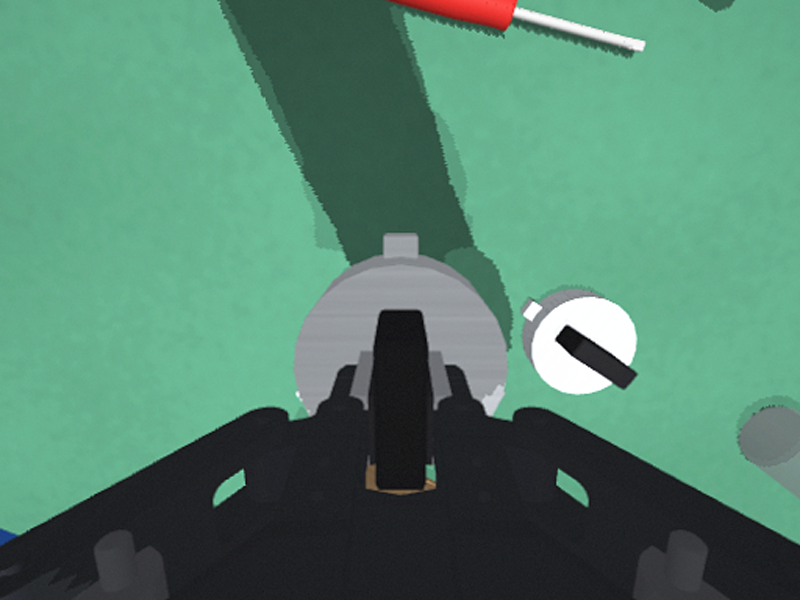

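```bash
python3 - <<'E'
from h import *
import pickle
o,c=pickle.load(open("w3.pkl","rb"));M=c["mount"];f=.64
def tp(uv,z):
    K=c["mtx"];x=(np.array(uv)*f-K[:2,2])/K[0,0];x=x/(1+c["k1"]*(x@x));d=M[:3,:3]@[x[0],-x[1],-1];p=M[:3,3];return (p+d*(z-p[2])/d[2])*1000
for z in(.020,.022,.024): print(z,tp((401,265),z),tp((295,352),z),tp((508,352),z))
print(tp((401,234),.040),tp((401,234),.052))
S=seatR(1.7);O=np.array([.5325,.0875,.062])
for h in(.16,.1):
  a=np.radians(109);Rt=S@np.column_stack([[np.cos(a),np.sin(a),0],[np.sin(a),-np.cos(a),0],[0,0,-1]])
  t=O+S[:,2]*h-Rt@[.0018,0,.052];print(h,t,mv(o,t,Rt))
E
```

```text
0.02 [41.92874279  0.06131568 20.        ] [  9.21603709 -39.22029687  20.        ] [ 9.31376297 39.78606549 20.        ]
0.022 [41.57278982  0.06440103 22.        ] [  8.41130201 -39.75611175  22.        ] [ 8.51036858 40.33413044 22.        ]
0.024 [41.21683686  0.06748639 24.        ] [  7.60656693 -40.29192664  24.        ] [ 7.70697419 40.8821954  24.        ]
[50.63613622  0.0742023  40.        ] [49.38833741  0.09141394 52.        ]
0.16 [0.43358352 0.08286154 0.24946001] (array([363.4, 213.6, -29.3]), array([-25.85, -11.15,   7.98]))
0.1 [0.46173942 0.08369719 0.19648316] (array([350.4, 238.7,  23.6]), array([-25.85, -11.15,   7.98]))
```

>>> carry_out(moves="18 11 -8 -1.3 -0.6 0.4 0; 50 29 -20 -4 -1.7 1.2 0; 87 51 -29 -6.5 -2.8 2 0; 124 73 -29 -9 -3.9 2.8 0; 161 95 -29 -11.6 -5 3.6 0; 198 116 -29 -14.2 -6.1 4.4 0; 235 138 -29 -16.8 -7.2 5.2 0; 272 160 -29 -19.4 -8.4 6 0; 309 182 -29 -22 -9.5 6.8 0; 340 200 -29 -24.3 -10.5 7.5 0; 358 210 -29 -25.6 -11.1 7.9 0; 363 214 -29 -25.8 -11.1 8 0; 363 214 -29 -25.8 -11.1 8 0; 363 214 -29 -25.8 -11.1 8 0; 363 214 -29 -25.8 -11.1 8 0")

```text
time: 7.3
ee_pos: [0.4348, 0.0813, 0.2498]
tcp_rot: [153.3, 8.9, 108.5]
wrist_force: [0.7, -0.7, -2.8]
opening: 0.0149
grasp_force: 59.2
```

```bash
cat > st.py <<'E'
from h import *
from workcell import bot
import sys
S=seatR(1.7);O=np.array([.5325,.0875,.062]);dx=.0012
def report(o):
    A=rot(o["tcp_rot"]);p=S.T@(o["ee_pos"]+A@[dx,0,.052]-O)*1000;x=S.T@A[:,0];z=S.T@A[:,2]
    print("t",round(o["time"],2),"insert in seat mm",p.round(2),"yaw",np.degrees(np.arctan2(x[1],x[0])).round(2),"tilt",z.round(4),"F seat",(S.T@o["wrist_force"]).round(1),"T tool",(A.T@o["torque"]).round(2),"open",round(o["opening"]*1000,1))
def go(o,x,y,h,yaw):
    a=np.radians(yaw);Rt=S@np.column_stack([[np.cos(a),np.sin(a),0],[np.sin(a),-np.cos(a),0],[0,0,-1]])
    return mv(o,O+S@np.array([x,y,h])-Rt@[dx,0,.052],Rt)
if __name__=="__main__":
    o=bot.get_obs();report(o);print(o["q"].round(1))
    for a in sys.argv[1:]: print(a,go(o,*[float(v) for v in a.split(",")]))
E
python3 st.py 0,0,.04,109 0,0,.012,109
```

```text
t 7.3 insert in seat mm [  1.44  -2.26 159.76] yaw 108.96 tilt [ 0.     -0.0024 -1.    ] F seat [-0.7 -0.7 -2.8] T tool [0.74 0.21 0.08] open 14.9
[ 14.2 -37.2 -27.8  71.9  -6.   82.1]
0,0,.04,109 (array([  2.8,  -0.6, 119.8]), array([-0.04,  0.13, -0.04]))
0,0,.012,109 (array([  2.8,  -0.6, 147.8]), array([-0.04,  0.13, -0.04]))
```

>>> carry_out(moves="1 0 25 0 0 0 0; 2 0 60 0 0 0 0; 2.8 -0.6 95 0 0 0 0; 2.8 -0.6 114 0 0 0 0; 2.8 -0.6 122 0 0 0 0; 2.8 -0.6 124 0 0 0 0; 2.8 -0.6 124 0 0 0 0; 2.8 -0.6 124 0 0 0 0")

```text
time: 8.1
ee_pos: [0.492, 0.0863, 0.1416]
tcp_rot: [153.2, 8.9, 108.6]
wrist_force: [0.1, -0.3, -3.2]
opening: 0.0156
grasp_force: 59.2
```

```bash
python3 st.py 0,0,.012,109; python3 - <<'E'
from h import *
from workcell import bot
o=bot.get_obs();w=bot.camera("wrist")["img"];s=bot.camera("scene")["img"]
cv2.imwrite("pics/a1.png",np.hstack([cv2.resize(w,(400,300)),cv2.resize(s[155:260,190:330],(400,300),interpolation=cv2.INTER_CUBIC)])[:,:,::-1])
E
```

```text
t 8.1 insert in seat mm [ 1.39  1.04 37.34] yaw 109.01 tilt [ 0.0031 -0.0011 -1.    ] F seat [-1.4 -0.3 -2.9] T tool [0.77 0.25 0.02] open 15.6
[ 12.8 -30.3 -36.2  56.4  -5.3  80.8]
0,0,.012,109 (array([-0.6, -1.6, 25.3]), array([0.15, 0.12, 0.01]))
```

View pics/a1.png

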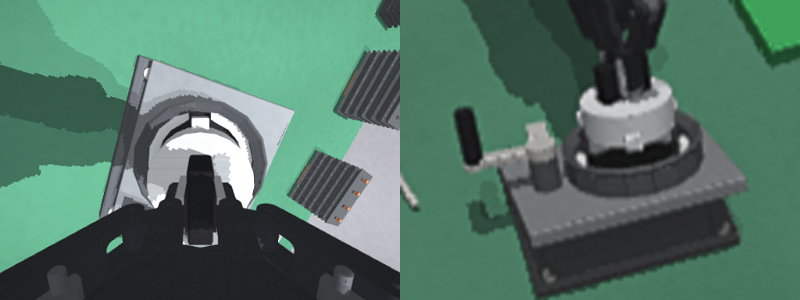

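>>> carry_out(moves="-0.3 -0.8 8 0 0 0 0; -0.3 -0.8 14 0 0 0 0; -0.3 -0.8 18 0 0 0 0; -0.3 -0.8 20 0 0 0 0; -0.3 -0.8 22 0 0 0 0; -0.3 -0.8 22 0 0 0 0")

```text
time: 8.8
ee_pos: [0.5014, 0.086, 0.1201]
tcp_rot: [153.3, 8.9, 108.6]
wrist_force: [-0.4, 0.0, -4.0]
opening: 0.0153
grasp_force: 59.4
```

```bash
python3 st.py 0,0,.012,109
```

```text
t 8.8 insert in seat mm [-0.57  0.53 13.89] yaw 109.03 tilt [ 8.0e-04 -1.4e-03 -1.0e+00] F seat [-2.2  0.1 -3.4] T tool [0.77 0.32 0.01] open 15.3
[ 12.4 -28.5 -37.4  53.5  -5.1  80.5]
0,0,.012,109 (array([-0.8,  0.4,  1.9]), array([0.02, 0.09, 0.03]))
```

Still free; step down in small increments, watching force.

>>> carry_out(moves="0 0 1 0 0 0 0; 0 0 2 0 0 0 0; 0 0 3 0 0 0 0; 0 0 3 0 0 0 0")

```text
time: 9.2
ee_pos: [0.5028, 0.0861, 0.1177]
tcp_rot: [153.3, 8.9, 108.6]
wrist_force: [0.1, 0.1, -3.6]
opening: 0.0149
grasp_force: 59.4
```

```bash
python3 st.py
```

```text
t 9.2 insert in seat mm [-0.42  0.56 11.09] yaw 109.03 tilt [ 0.0012 -0.0013 -1.    ] F seat [-1.6  0.1 -3.2] T tool [ 0.79  0.25 -0.  ] open 14.9
[ 12.4 -28.3 -37.6  53.1  -5.1  80.4]
```

>>> carry_out(moves="0 0 1 0 0 0 0; 0 0 2 0 0 0 0; 0 0 3 0 0 0 0; 0 0 4 0 0 0 0; 0 0 4 0 0 0 0")

```text
time: 9.7
ee_pos: [0.5047, 0.0861, 0.114]
tcp_rot: [153.3, 8.9, 108.6]
wrist_force: [0.5, -1.1, -4.0]
opening: 0.015
grasp_force: 59.4
```

```bash
python3 st.py
```

```text
t 9.7 insert in seat mm [-0.5   0.53  7.  ] yaw 109.03 tilt [ 0.001  -0.0013 -1.    ] F seat [-1.5 -1.1 -3.7] T tool [0.82 0.24 0.03] open 15.0
[ 12.3 -27.9 -37.7  52.5  -5.   80.4]
```

>>> carry_out(moves="0 0 1 0 0 0 0; 0 0 2 0 0 0 0; 0 0 3 0 0 0 0; 0 0 4 0 0 0 0; 0 0 5 0 0 0 0; 0 0 5 0 0 0 0")

```text
time: 10.3
ee_pos: [0.507, 0.0862, 0.1096]
tcp_rot: [153.3, 8.9, 108.6]
wrist_force: [0.0, -0.7, -3.5]
opening: 0.0155
grasp_force: 59.4
```

```bash
python3 st.py
```

```text
t 10.3 insert in seat mm [-0.55  0.52  1.97] yaw 109.03 tilt [ 9.0e-04 -1.3e-03 -1.0e+00] F seat [-1.6 -0.7 -3. ] T tool [0.86 0.27 0.04] open 15.5
[ 12.3 -27.5 -37.9  51.9  -5.   80.3]
```

>>> carry_out(moves="0 0 0.7 0 0 0 0; 0 0 1.4 0 0 0 0; 0 0 2 0 0 0 0; 0 0 2.5 0 0 0 0; 0 0 2.5 0 0 0 0")

```text
time: 10.8
ee_pos: [0.5082, 0.0862, 0.1075]
tcp_rot: [153.3, 8.9, 108.6]
wrist_force: [-0.7, -0.2, -4.8]
opening: 0.0153
grasp_force: 59.4
```

```bash
python3 st.py
```

```text
t 10.8 insert in seat mm [-0.43  0.52 -0.41] yaw 109.03 tilt [ 0.0012 -0.0013 -1.    ] F seat [-2.8 -0.1 -4. ] T tool [ 0.82  0.26 -0.01] open 15.3
[ 12.2 -27.2 -38.   51.6  -5.   80.3]
```

>>> carry_out(moves="0 0 0.5 0 0 0 0; 0 0 1 0 0 0 0; 0 0 1.5 0 0 0 0; 0 0 1.5 0 0 0 0")

```text
time: 11.2
ee_pos: [0.5087, 0.0862, 0.107]
tcp_rot: [153.3, 8.9, 108.6]
wrist_force: [-11.2, -1.1, 6.8]
opening: 0.0155
grasp_force: 61.4
```

```bash
python3 st.py
```

```text
t 11.2 insert in seat mm [-0.27  0.47 -1.04] yaw 109.03 tilt [ 0.0012 -0.0014 -1.    ] F seat [-6.7 -0.7 11.3] T tool [1.87 0.42 0.03] open 15.5
[ 12.2 -27.2 -38.   51.5  -5.   80.3]
```

>>> carry_out(moves="0 0 -0.8 0 0 0 0; 0 0 -0.8 0 0 0 20; 0 0 -0.8 0 0 0 40; 0 0 -0.8 0 0 0 45; 0 0 -0.8 0 0 0 45; 0 0 -0.8 0 0 0 45; 0 0 -10 0 0 0 45; 0 0 -40 0 0 0 45; 0 0 -80 0 0 0 45; 0 0 -115 0 0 0 45; 0 0 -125 0 0 0 45; 0 0 -125 0 0 0 45; 0 0 -125 0 0 0 45; 0 0 -125 0 0 0 45")

```text
time: 12.6
ee_pos: [0.45, 0.0846, 0.2148]
tcp_rot: [153.4, 8.9, 108.6]
wrist_force: [0.5, -0.3, -0.1]
opening: 0.0449
grasp_force: 0.0
```

```bash
python3 - <<'E'
from h import *
from workcell import bot
import pickle
o=bot.get_obs();w=bot.camera("wrist");c=bot.camera("top");s=bot.camera("scene");pickle.dump((o,w,c,s),open("w4.pkl","wb"))
print(o["time"],o["ee_pos"],o["q"].round(1))
cv2.imwrite("pics/a2.png",np.hstack([cv2.resize(w["img"],(400,300)),cv2.resize(s["img"][155:260,190:330],(400,300),interpolation=cv2.INTER_CUBIC)])[:,:,::-1])
E
```

```text
12.6 [0.4499517  0.08456211 0.21475657] [ 14.1 -35.8 -31.1  67.4  -5.9  81.9]
```

View pics/a2.png

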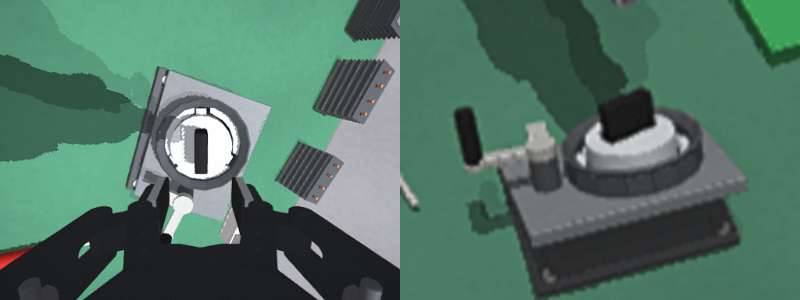

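```bash
cat > c.py <<'E'
from st import *
import pickle
o1,c1=pickle.load(open("w1.pkl","rb"))
def onp(c,ob,uv,h):
    p,d=ray(c,uv,ob);n=S[:,2];q=p+d*((O-p)@n+h)/(d@n);return S.T@(q-O)*1000
print("post cap",onp(c1,o1,np.array((75,331))*.64,.089))
for q in(.0,.1,.2,.3):
    P=[-60*np.cos(1.5-q),-82-60*np.sin(1.5-q)];print(q,np.round(P,1),[(proj(c1,O+S@np.array([*P,h])/1000,o1)/.64).round() for h in(89,41)])
def cg(o,q,h,lead=0,dr=0):
    phi=np.radians(180)+(1.5-q);r=.06+dr
    P=np.array([r*np.cos(phi),-.082+r*np.sin(phi),h])+lead*np.array([np.sin(phi),-np.cos(phi),0])
    Rt=S@np.column_stack([[np.cos(phi),np.sin(phi),0],[np.sin(phi),-np.cos(phi),0],[0,0,-1]])
    return mv(o,O+S@P,Rt)
if __name__=="__main__":
    o=bot.get_obs();Q=float(sys.argv[1]) if len(sys.argv)>1 else .1
    print(cg(o,Q,.15),cg(o,Q,.066))
E
python3 c.py .1
```

```text
post cap [  -6.44708761 -139.55718157   89.        ]
0.0 [  -4.2 -141.8] [array([ 71., 336.]), array([138., 306.])]
0.1 [ -10.2 -141.1] [array([ 70., 323.]), array([137., 296.])]
0.2 [ -16.  -139.8] [array([ 70., 310.]), array([138., 285.])]
0.3 [ -21.7 -137.9] [array([ 71., 297.]), array([140., 275.])]
(array([-129.9,  -54.6,   24.3]), array([-1.3000e-01, -7.0000e-02, -1.5118e+02])) (array([-129.8,  -54.5,  108.3]), array([-1.3000e-01, -7.0000e-02, -1.5118e+02]))
```

>>> carry_out(moves="0 0 -5 0 0 -8.4 42; -4 -2 -10 0 0 -16.8 42; -12 -5 -10 0 0 -25.2 42; -24 -10 -10 0 0 -33.6 42; -36 -15 -8 0 0 -42 42; -48 -20 -5 0 0 -50.4 42; -60 -25 0 0 0 -58.8 42; -72 -30 4 0 0 -67.2 42; -84 -35 8 0 0 -75.6 42; -96 -40 12 0 0 -84 42; -107 -45 16 0 0 -92.4 42; -117 -50 20 0 0 -100.8 42; -126 -54 24 0 0 -109.2 42; -130 -55 24 0 0 -117.6 42; -130 -55 24 0 0 -126 42; -130 -55 24 0 0 -134.4 42; -130 -55 24 0 0 -142.8 42; -130 -55 24 0 0 -149 42; -130 -55 24 0 0 -149 42; -130 -55 24 0 0 -149 42")

```text
time: 14.75
ee_pos: [0.457, -0.0561, 0.1906]
tcp_rot: [-152.5, 5.6, -99.1]
wrist_force: [0.3, 0.1, 0.5]
opening: 0.0422
grasp_force: 0.0
```

```bash
python3 c.py .04; python3 - <<'E'
from h import *
from workcell import bot
o=bot.get_obs();w=bot.camera("wrist");print(o["time"],o["ee_pos"],o["q"].round(1))
cv2.imwrite("pics/a3.png",cv2.resize(w["img"],(600,450))[:,:,::-1])
E
```

```text
post cap [  -6.44708761 -139.55718157   89.        ]
0.0 [  -4.2 -141.8] [array([ 71., 336.]), array([138., 306.])]
0.1 [ -10.2 -141.1] [array([ 70., 323.]), array([137., 296.])]
0.2 [ -16.  -139.8] [array([ 70., 310.]), array([138., 285.])]
0.3 [ -21.7 -137.9] [array([ 71., 297.]), array([140., 275.])]
(array([-0.4, -3.4,  1. ]), array([-0.04, -0.06, -5.81])) (array([-0.4, -3.3, 85. ]), array([-0.04, -0.06, -5.81]))
14.75 [ 0.45700252 -0.05606108  0.1905698 ] [-10.2 -36.1 -33.9  64.6   5.5 -88.4]
```

View pics/a3.png

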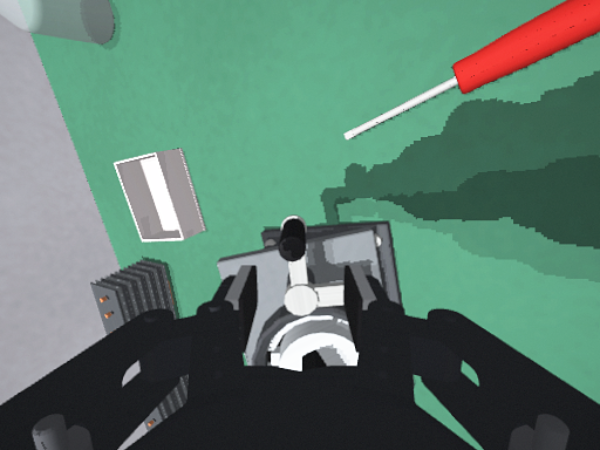

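>>> carry_out(moves="0 -3 5 0 0 -5 42; 0 -3 20 0 0 -5 42; 0 -3 40 0 0 -5 42; 0 -3 60 0 0 -5 42; 0 -3 75 0 0 -5 42; 0 -3 83 0 0 -5 42; 0 -3 85 0 0 -5 42; 0 -3 85 0 0 -5 42; 0 -3 85 0 0 -5 42")

```text
time: 15.7
ee_pos: [0.4998, -0.0556, 0.1183]
tcp_rot: [-152.0, 3.2, -94.5]
wrist_force: [0.8, 0.3, 0.1]
opening: 0.0422
grasp_force: 0.0
```

```bash
python3 - <<'E'
from c import *
o=bot.get_obs();print(o["time"],o["wrist_force"],o["opening"]);A=rot(o["tcp_rot"])
print("tcp in seat",S.T@(o["ee_pos"]-O)*1000)
for q in np.arange(.14,1.56,.1): a,b=cg(o,q,.066);print(q.round(2),a,b)
E
```

```text
post cap [  -6.44708761 -139.55718157   89.        ]
0.0 [  -4.2 -141.8] [array([ 71., 336.]), array([138., 306.])]
0.1 [ -10.2 -141.1] [array([ 70., 323.]), array([137., 296.])]
0.2 [ -16.  -139.8] [array([ 70., 310.]), array([138., 285.])]
0.3 [ -21.7 -137.9] [array([ 71., 297.]), array([140., 275.])]
15.7 [0.83678638 0.3117395  0.10654237] 0.04218205296320712
tcp in seat [  -6.13229871 -142.02641525   67.05132014]
0.14 [-0.6  6.5  1. ] [-0.14 -0.06  5.09]
0.24 [-1.4 12.5  1. ] [-0.15 -0.05 10.82]
0.34 [-2.8 18.3  1. ] [-0.15 -0.04 16.55]
0.44 [-4.8 24.   1. ] [-0.15 -0.04 22.28]
0.54 [-7.4 29.4  1. ] [-0.16 -0.03 28.01]
0.64 [-10.4  34.5   1. ] [-1.600e-01 -2.000e-02  3.374e+01]
0.74 [-14.   39.4   0.9] [-1.600e-01 -1.000e-02  3.947e+01]
0.84 [-18.   43.8   0.9] [-1.60e-01 -1.00e-02  4.52e+01]
0.94 [-22.5  47.8   0.9] [-0.16  0.   50.93]
1.04 [-27.3  51.3   0.9] [-1.600e-01  1.000e-02  5.666e+01]
1.14 [-32.5  54.4   0.9] [-1.600e-01  2.000e-02  6.239e+01]
1.24 [-38.   56.9   0.9] [-1.600e-01  3.000e-02  6.812e+01]
1.34 [-43.6  58.8   0.9] [-1.600e-01  4.000e-02  7.385e+01]
1.44 [-49.5  60.2   0.8] [-1.600e-01  4.000e-02  7.958e+01]
1.54 [-55.4  61.    0.8] [-1.600e-01  5.000e-02  8.531e+01]
```

>>> carry_out(moves="0 0 0 0 0 0 26; 0 0 0 0 0 0 26; -0.6 6.5 0 0 0 5 26; -1.4 12.5 0 0 0 10.8 26; -2.8 18.3 0 0 0 16.5 26; -4.8 24 0 0 0 22.3 26; -7.4 29.4 0 0 0 28 26; -10.4 34.5 0 0 0 33.7 26; -14 39.4 0 0 0 39.5 26; -18 43.8 0 0 0 45.2 26; -22.5 47.8 0 0 0 51 26; -27.3 51.3 0 0 0 56.7 26; -32.5 54.4 0 0 0 62.4 26; -38 56.9 0 0 0 68 26; -43.6 58.8 0 0 0 74 26; -43.6 58.8 0 0 0 74 26; -43.6 58.8 0 0 0 74 26")

```text
time: 17.4
ee_pos: [0.4514, -0.0064, 0.0926]
tcp_rot: [-175.1, 27.7, -167.9]
wrist_force: [0.5, 0.0, -1.0]
opening: 0.0262
grasp_force: 0.0
```

```bash
cat > d.py <<'E'
from c import *
o=bot.get_obs();A=rot(o["tcp_rot"]);print("t",o["time"],"F tool",(A.T@o["wrist_force"]).round(1),"T",(A.T@o["torque"]).round(2),o["opening"])
p=S.T@(o["ee_pos"]-O)*1000;print("tcp in seat",p,"q tcp",1.5-(np.arctan2(p[1]+82,p[0])%(2*np.pi)-np.pi))
print(cg(o,1.5,.066),cg(o,1.5,.066,.004),cg(o,1.5,.066,.008))
E
python3 d.py | tail -3
```

```text
t 17.4 F tool [0.  0.  1.1] T [-0.09  0.45  0.01] 0.02615045659168714
tcp in seat [-59.71392499 -91.48927627  66.3577938 ] q tcp 1.3424054819206335
(array([-1.2,  9.4,  0.3]), array([-0.06,  0.08,  9.22])) (array([-1.9, 13.4,  0.3]), array([-0.06,  0.08,  9.22])) (array([-2.5, 17.3,  0.3]), array([-0.06,  0.08,  9.22]))
```

>>> carry_out(moves="-0.5 4 0 0 0 4 26; -1 8 0 0 0 8 26; -1.5 11 0 0 0 9 26; -1.9 13 0 0 0 9 26; -1.9 13 0 0 0 9 26")

```text
time: 17.9
ee_pos: [0.4506, 0.0058, 0.0921]
tcp_rot: [-179.7, 28.0, -178.1]
wrist_force: [-2.9, -7.3, 0.7]
opening: 0.026
grasp_force: 3.8
```

```bash
python3 d.py | tail -3
```

```text
t 17.9 F tool [ 2.4 -7.2 -2.1] T [1.42 0.81 0.03] 0.026021994170666862
tcp in seat [-60.27272641 -79.23077898  66.10112571] q tcp 1.5459125561884206
(array([-0.3, -2.8,  0.1]), array([-0.21,  0.03,  0.17])) (array([-0.3,  1.2,  0.1]), array([-0.21,  0.03,  0.17])) (array([-0.3,  5.2,  0.1]), array([-0.21,  0.03,  0.17]))
```

>>> carry_out(moves="0 0.6 0 0 0 0 26; 0 1 0 0 0 0 26; 0 1 0 0 0 0 26")

```text
time: 18.2
ee_pos: [0.4506, 0.006, 0.0921]
tcp_rot: [-179.6, 28.0, -178.1]
wrist_force: [-1.8, -12.9, 0.7]
opening: 0.0261
grasp_force: 6.4
```

```bash
python3 d.py | tail -3
```

```text
t 18.2 F tool [  1.7 -12.8  -1.6] T [2.35 0.73 0.06] 0.026135744790064926
tcp in seat [-60.25706396 -79.07274296  66.0980063 ] q tcp 1.5485413221026918
(array([-0.3, -2.9,  0.1]), array([-0.33,  0.03,  0.14])) (array([-0.3,  1.1,  0.1]), array([-0.33,  0.03,  0.14])) (array([-0.3,  5.1,  0.1]), array([-0.33,  0.03,  0.14]))
```

>>> carry_out(moves="0 -2 0 0 0 0 26; 0 -4 0 0 0 0 34; 0 -4 0 0 0 0 40; 0 -4 0 0 0 0 40; 0 -4 0 0 0 0 40; 0 -4 -15 0 0 0 40; 0 -4 -45 0 0 0 40; 0 -4 -85 0 0 0 40; 0 -4 -115 0 0 0 40; 0 -4 -125 0 0 0 40; 0 -4 -125 0 0 0 40; 0 -4 -125 0 0 0 40; 0 -4 -125 0 0 0 40")

```text
time: 19.5
ee_pos: [0.392, 0.0021, 0.2007]
tcp_rot: [-179.9, 27.9, -178.3]
wrist_force: [-1.4, -0.1, -0.3]
opening: 0.0397
grasp_force: 0.0
```

```bash
python3 - <<'E'
from h import *
from workcell import bot
o=bot.get_obs();w=bot.camera("wrist");s=bot.camera("scene");print(o["time"],o["wrist_force"])
cv2.imwrite("pics/a4.png",np.hstack([cv2.resize(w["img"],(400,300)),cv2.resize(s["img"][155:260,190:330],(400,300),interpolation=cv2.INTER_CUBIC)])[:,:,::-1])
E
```

```text
19.5 [-1.38346657 -0.13463822 -0.31585595]
```

View pics/a4.png

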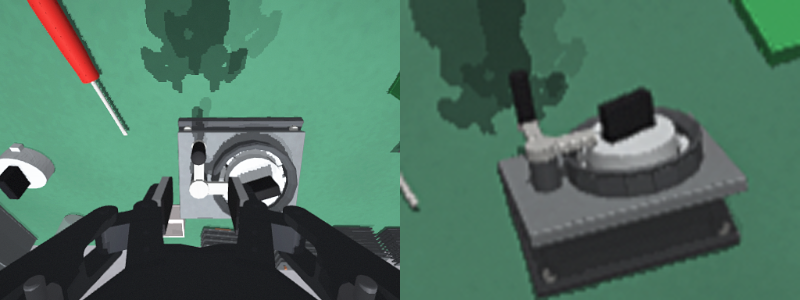

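The clamp finger, at about (570,145) in the right-hand view, lies over the seated insert's rim. The gripper is clear, so I'm handing in.

```bash
python3 -c "
from workcell import bot
print(bot.job_done())"
```

```text
the job is handed in; nothing more can be done
None
```

The three-lug insert is fully home in the tilted seat, the clamp is swung to its stop with its finger over the insert, and the job was handed in at about 19.5 s; I lined the lugs up with the notches from the camera view, so they dropped straight in with no turning under pressure needed, and I steered clear of the spare, screwdriver and heat sinks.

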